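# Clear the jar and turn the figure to the stop

### The arm

A 7-joint arm with a two-finger parallel gripper is mounted at the origin on the work surface. World frame = base frame: x ahead of the robot, y to its left, z up, the work surface at z = 0. Lengths are in mm, angles in rad, forces in N, time in s.
With the tool pointing down it reaches from about 400 to 875 mm from the base axis. Payload 4.4 kg.
Tool frame: the origin (TCP) lies at the very end of the fingers, on their centre line; the grasp point (between the pads) lies 19 mm behind it; z points along the fingers, y is the line along which they close (so a half turn about z gives the same grasp; the last joint's range is limited). The gripper opens to 85 mm and grips with 20 to 120 N. Pads are 22 mm wide; open, the fingers measure 114 mm over their backs; the gripper's body (76 mm by 85 mm) begins 54 mm behind the grasp point. The pads swing forward as they close: fully open they stand 13 mm farther back than shut.
Start: joints at [-1.399, 0.628, 0.038, 1.517, -0.027, 0.996, -0.02], TCP at [153.092, 631.728, 231.313] pointing down, gripper open.
Joint ranges: [-3.06, 3.06], [-0.37, 2.12], [-1.25, 1.32], [0.18, 2.47], [-1.1, 4.24], [0.23, 1.98], [-2.94, 2.94]. Speed limits (rad/s): [2.57, 2.57, 3.14, 3.14, 3.14, 3.14, 3.14].

### API

Orientations are given as [roll, pitch, yaw] about the fixed x, y, z axes, in that order (R = Rz(yaw) Ry(pitch) Rx(roll)).
In Python, from cell import sensors, get_image, camera_params, order gives the robot as it stands.
- The arm moves only by the shell command python3 -m inch 'ROWS' [OPENING]. ROWS is JSON, a list that holds one entry, the list of rows, each a list of 4 numbers: the shift along the tool's x, y, z in cm, then the turn about the tool's z in degrees. A call has 1 to 8 rows; each row is the pose to reach, as a shift and turn from the pose commanded when the call began, along the tool's axes at that moment; what a row does not reach only later rows make up. A row lasts 1/12 s, in which the tool goes at most 41.7 mm and 7.16 degrees, less where a joint would pass 70% of its speed; a pose out of reach is approached as far as the arm can. A call with a gripper value outside its range is refused whole. OPENING is the finger opening in cm, from 0 to 8.54, set as the call begins (- or left out, the last holds). The fingers move at their own pace and stop on an object; the grip force is fixed at half the most. Time passes only in rows, so rows that repeat a pose let the fingers close. It gives the time, the measured TCP pose, the force, the opening and the grip force at its end, in the units of the state.
- sensors.read_state(): the state, without advancing time (a new reading comes with each control period).
- get_image(name): name is "side" or "top"; returns the picture (400x640x3 uint8, blue, green, red); there is no depth.
- camera_params(name): a dict with "mtx" (3x3 intrinsics, pixels), "D" ([k1, k2, p1, p2, k3] as OpenCV has them; the pictures are not rectified), "rvec" (rotation vector, rad) and "tvec" (3), from world to camera coordinates, as OpenCV has them. Camera axes: x right, y down, z forward; pixel columns grow to the right and rows downward; lengths in mm; the calibration is good to about 2 mm. A picture is of the moment at which its call begins. camera_params takes no time and is no camera call.
- order.finish_job(): hands the job in; it is judged then, once.
The state is a dict: "clock": time; "qpos": joint angles; "qd": joint speeds; "tau": joint torques, N m; "eef_pos": TCP position; "tool_rot": TCP orientation; "force": force on the tool from outside, world axes, zero at the start; "torque": the same for the moment, N m; "width": finger opening in mm; "gripper_force": force on a finger pad.
Only numpy, scipy, OpenCV 4.12 (cv2) and the standard library are available. Lean on these libraries where they do the work, as an engineer would, in place of code of your own. Each camera call takes 0.05 s, during which the arm holds its last target. There are 200 camera calls.

### The job

A paint jar stands in the way of the turntable's handle: lift it out from beside the wheel and set it down gently, upright, in the empty wooden tray. Then turn the wheel slowly by its upright peg all the way to the stop post, so that the loose clay figure rides round without being touched and stays standing in the middle of the wheel. Let go, and leave everything else on the bench as it is.

Things in the scene. Friction and masses are not known exactly. Their poses are not given: they have to be found in the camera images.
- jar_mid (a point): The paint jar that is in the way: closed upright jar, body 50 mm diameter up to 60 mm, then a narrower white cap 43 mm wide, 85 mm tall in all, 110 to 230 g. It stands on the bench close outside the wheel's rim, between the handle and the stop post; only about 10 to 15 mm lie between it and the rim, so the room for fingers is on its two sides along the rim. The point is at its centre, 42.5 mm above its underside; z is up along the jar.
- tray: Shallow empty light-wood tray fixed on the bench, 140 (x) by 120 (y) mm outside, 20 mm high, walls and floor 6 mm thick. Origin under its centre, at bench height.
- wheel_top (a point): Centre of the round aluminium wheel (200 mm diameter), on its upper face, 35 mm above the bench; z is the vertical axis that the wheel turns about. The turntable itself is fixed to the bench.
- stop_top (a point): Top of the stop: a dark steel post 14 mm diameter, 45 mm above the bench, on the fixed base, 125 mm from the wheel's axis. The handle's arm comes to rest beside it; the peg's centre then stands 0.135 rad short of the post as seen from the axis.
- wheel (a joint): Angle of the wheel, rad: it grows counter-clockwise seen from above (about +z), from 0 at one end of travel to 1.70 where the handle's arm meets the stop post. Light friction (about 1 N at the peg); it stays where it is left. Starts between 0 and 0.3.
- figure_mid (a point): Clay figure of a woman in a long gown, 157 mm tall, 84 mm wide at the hem and at most 72 mm across above 60 mm of its height (arms included), 280 g. It is loose: it only stands on the middle of the wheel. Point 80 mm above its underside; z is up along it.
- peg_mid (a point): The turntable's handle: an upright round wooden peg, 16 mm diameter, on a flat arm (20 mm wide, top 31 mm above the bench) that sticks out from the wheel's rim. The peg is 135 mm from the wheel's axis and rises from the arm to 90 mm above the bench. The point is on its axis, 70 mm above the bench. The peg does not spin in the arm, but being round it can turn between the fingers.
- jar_far_mid (a point): A bystander paint jar, same make as the jar to be moved, 50 mm diameter, 85 mm tall, on the far side of the bench, not near the turntable. Point half-way up.
- jar_side_mid (a point): A bystander paint jar of the same make, at the right of the bench beyond the turntable (-y), well away from the handle's path. Point half-way up.
- cap: An empty white jar cap, 43 mm wide, 16 mm high, on the bench. Origin under its centre.
- brush: A brush 170 mm long lying on the bench near the robot. Leave it.
- palette_knife: A palette knife 200 mm long lying on the bench at the right. Leave it.
- water_pot: A white cup, 76 mm wide, 85 mm tall, at the left beyond the tray. Leave it.
- paint_can: A steel can, 68 mm wide, 100 mm tall, at the far right of the turntable. Leave it.
Mind the look-alikes: they are no part of the job. Leave any purple look-alike of the part that bears figure_mid alone.

How it is judged:
By the outcome, as a careful person would: the job done as asked, in the order asked, and still so for the second after the job is handed in, with the robot touching nothing.
It also fails if it takes over 64 s, if anything falls off the work surface, if the arm or the gripper's body presses on something with over 40 N, if the wrist force passes 120 N, or if a joint passes its speed limit or range.

## Working session

There is one attempt and no reset: what is moved stays moved. The work goes in short steps, Python scripts to look and compute and a shell command to move; the robot and the scene stay as the last step left them, time stands still between calls to the robot, and variables do not carry over. Pictures are saved under pics/ and viewed, at most 10 in all, crops included, and the job is handed in when it is done.

```bash
mkdir -p pics; ls
cat > h.py <<'E'
import numpy as np, cv2
from cell import sensors, get_image, camera_params, order
def ray(name,px):
    c=camera_params(name);R,_=cv2.Rodrigues(np.array(c["rvec"],float));t=np.array(c["tvec"],float).ravel()
    u=cv2.undistortPoints(np.array([[px]],float),np.array(c["mtx"],float),np.array(c["D"],float)).ravel()
    return -R.T@t, R.T@np.array([u[0],u[1],1.])
def plane(name,px,z):
    o,d=ray(name,px);return o+d*(z-o[2])/d[2]
def proj(name,p):
    c=camera_params(name)
    return cv2.projectPoints(np.array(p,float).reshape(-1,1,3),np.array(c["rvec"],float),np.array(c["tvec"],float),np.array(c["mtx"],float),np.array(c["D"],float))[0].reshape(-1,2)
def snap(name,fn):
    im=get_image(name);cv2.imwrite(fn,im);return im
E
python3 - <<'E'
from h import *
for n in("top","side"):
    snap(n,f"pics/{n}0.png");print(n,ray(n,(320,200)))
s=sensors.read_state();print(s)
E
```

```text
pics
top (array([ 552.89324476,    2.98754933, 1169.61117803]), array([ 0.05824009, -0.00654964, -0.99830466]))
side (array([ 322.90794599,  800.44631795, 1046.97378665]), array([ 0.21368424, -0.62672032, -0.74945123]))
{'clock': 0.1, 'qpos': array([-1.3988311 ,  0.62926542,  0.03840787,  1.5182505 , -0.02701202,
        0.99630564, -0.0200073 ]), 'qd': array([ 9.42272112e-05, -2.08477366e-03, -7.22807275e-05, -2.92325493e-03,
       -3.82489822e-05,  3.05128945e-05, -1.70277017e-03]), 'tau': array([ 3.45445951e-03, -5.64515233e+01,  1.23090148e+00, -1.93966770e+01,
        1.14013773e-02,  5.47544769e-03,  1.18989516e-05]), 'eef_pos': array([152.91027071, 631.18776284, 230.4783259 ]), 'tool_rot': array([-3.13988012e+00, -1.41680931e-05,  2.90384381e+00]), 'force': array([-0.83408573,  0.15689819, -0.4929162 ]), 'torque': array([-0.04174736, -0.04584622, -0.01471731]), 'gripper_force': 0.0, 'width': 85.23815467132601}
```

View pics/top0.png

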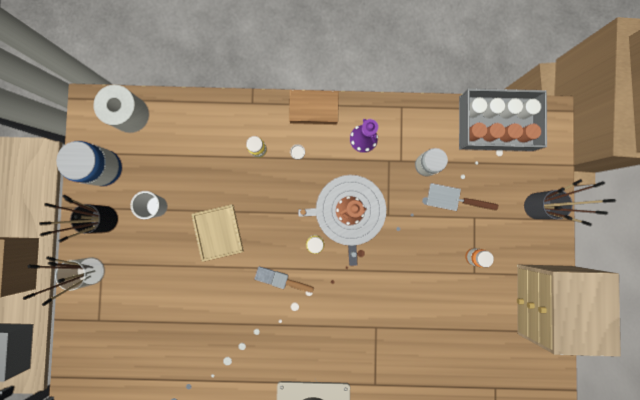

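View pics/side0.png

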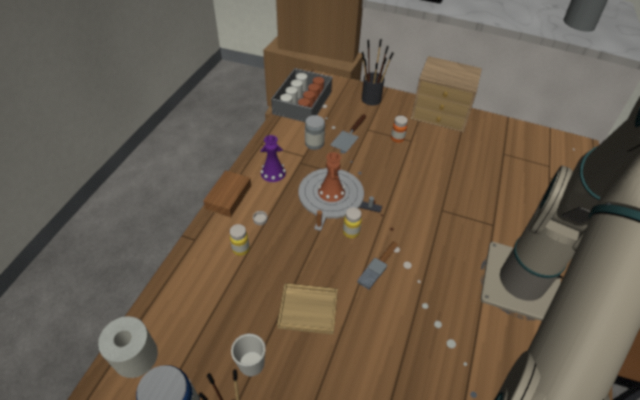

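Top view: jar in the way at (315,244), peg at (303,212), wheel centre (351,210), stop at (352,258), tray (218,232). Jar look-alikes: far jar (255,146), side jar (482,258), loose cap (297,152). The purple figure at (365,135) is to be left alone. I choose (315,244), next to the rim between the peg and the stop, and check it in a crop.

Run:
```python
from h import *
t=cv2.imread("pics/top0.png");s=cv2.imread("pics/side0.png")
a=cv2.resize(t[165:285,185:400],None,fx=3.7,fy=3.7,interpolation=cv2.INTER_CUBIC)[:,:796]
cv2.imwrite("pics/crop_top.png",a)
b=cv2.resize(s[140:260,260:410],None,fx=4,fy=4,interpolation=cv2.INTER_CUBIC);cv2.imwrite("pics/crop_side.png",b)
def blobs(n,im,mask,mn):
    N,l,st,c=cv2.connectedComponentsWithStats(mask.astype(np.uint8));
    for i in range(1,N):
        if st[i,4]>mn: print(n,st[i],c[i].round(1))
for n,im in(("top",t),("side",s)):
    h=cv2.cvtColor(im,cv2.COLOR_BGR2HSV)
    m=(h[...,1]<60)&(h[...,2]>190);m[:, :240]=0;m[:,420:]=0;m[:130]=0;m[300:]=0
    blobs(n+" white",im,m,15)
    m=(h[...,1]<45)&(h[...,2]>90)&(h[...,2]<215)
    x0,x1,y0,y1=(290,400,165,260) if n=="top" else (290,370,160,235)
    k=np.zeros_like(m);k[y0:y1,x0:x1]=m[y0:y1,x0:x1];blobs(n+" grey",im,k,30)
    m=h[...,2]<75;k=np.zeros_like(m);
    x0,x1,y0,y1=(330,375,235,275) if n=="top" else (350,390,190,220)
    k[y0:y1,x0:x1]=m[y0:y1,x0:x1];blobs(n+" dark",im,k,5)
print("jar",plane("top",(315,244),85),plane("side",(353,213),85))
print("wheel",plane("top",(351,210),35),plane("side",(332,192),35))
print("peg",plane("top",(303,212),90),plane("side",(321,211),90))
print("stop",plane("top",(353,257),45),plane("side",(371,202),45))
print("tray",[plane("top",p,20).round() for p in((194,213),(233,205),(242,251),(203,261))],plane("side",(309,308),20))
```

```text
top white [246 136  16  16 199] [253.4 143.3]
top white [290 145  15  14 151] [297.4 151.7]
top white [ 307  176   79   68 2513] [349.7 209.3]
top white [307 237  16  16 196] [314.7 244.8]
top white [305 291   8   5  23] [308.2 293.3]
top grey [ 304  175   82   85 3500] [349.8 211.1]
side grey [ 299  168   65   57 2044] [332.  195.6]
side grey [344 226  15   8  59] [350.6 230.2]
side dark [360 202  21  10 128] [370.6 206.6]
jar [497.13458471   6.36177973  85.        ] [494.94099587   7.16541484  85.        ]
wheel [592.9658215  -92.93477509  35.        ] [588.84772017 -89.80081152  35.        ]
peg [582.33857533  40.87234617  90.        ] [578.95246956  37.28091713  90.        ]
stop [ 461.71237472 -100.35521244   45.        ] [465.21999243 -86.13148221  45.        ]
tray [array([573., 355.,  20.]), array([599., 245.,  20.]), array([469., 214.,  20.]), array([438., 324.,  20.])] [514.42340498 292.1076637   20.        ]
```

View pics/crop_top.png

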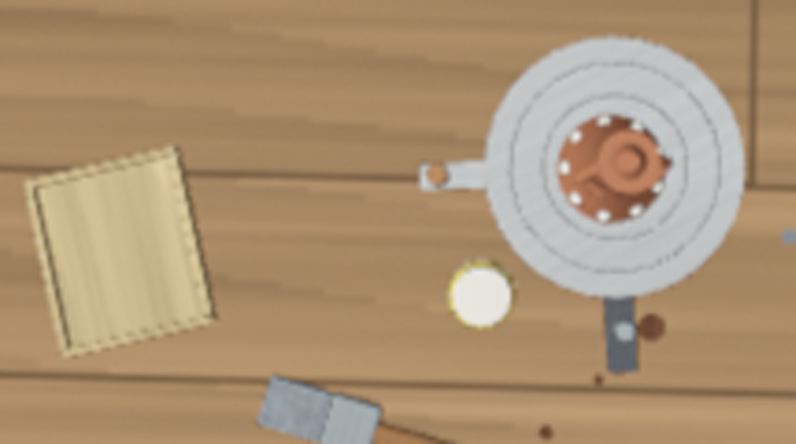

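View pics/crop_side.png

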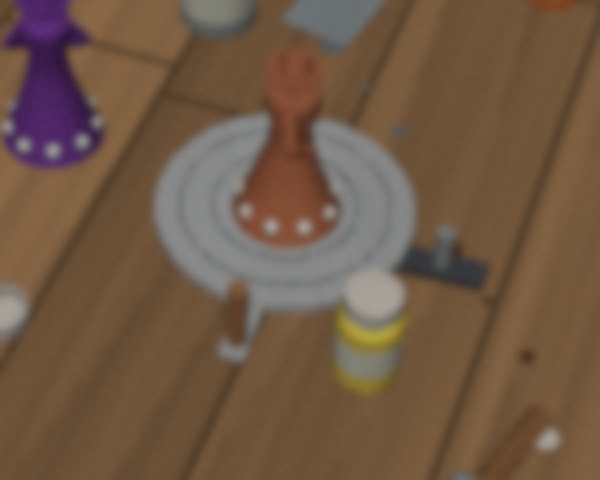

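The crops confirm it. The chosen jar is yellow with a white cap, its cap centre at top (315.3,244.7) and side (353.5,212), standing beside the rim between the peg (303.1,212) and the stop post (353.6,254.5; side 371.7,198).

```bash
cat >> h.py <<'E'
def tri(a,b):
    (o,d),(p,e)=ray("top",a),ray("side",b);d/=np.linalg.norm(d);e/=np.linalg.norm(e)
    k=np.linalg.lstsq(np.c_[d,-e],p-o,rcond=None)[0];q,r=o+k[0]*d,p+k[1]*e
    return ((q+r)/2).round(1),round(np.linalg.norm(q-r),1)
def need(p,yaw=None):
    s=sensors.read_state();y=s["tool_rot"][2];x=np.array([np.cos(y),np.sin(y)]);n=np.array([x[1],-x[0]])
    d=np.array(p,float)-s["eef_pos"];dy=0 if yaw is None else (np.degrees(y)-yaw+90)%180-90
    print("rows cm",np.round([d[:2]@x/10,d[:2]@n/10,-d[2]/10],2),"turn",round(dy,1),"| at",s["eef_pos"].round(1),np.degrees(s["tool_rot"]).round(1),"q",s["qpos"].round(2),"t",s["clock"],"F",s["force"].round(1),"w",round(s["width"],1))
E
python3 - <<'E'
from h import *
J=tri((315.3,244.7),(353.5,212));P=tri((303.1,212),(319.5,211.7));W=tri((350.9,210.1),(331.3,192.0));S=tri((353.6,254.5),(371.7,198))
for n,v in zip("JPWS",(J,P,W,S)):print(n,*v)
w=plane("top",(350.9,210.1),35)
for n,v,z in(("J",(315.3,244.7),85),("P",(303.1,212),90),("S",(353.6,254.5),45)):
    p=plane("top",v,z);r=p-w;print(n,p.round(1),np.hypot(*r[:2]).round(1),np.degrees(np.arctan2(r[1],r[0])).round(1))
print("tray",plane("top",(218,233),20))
need([497,6,231],134)
E
```

```text
J [494.9   5.3  87.4] 1.1
P [582.3  40.6  89.2] 0.2
W [592.5 -93.2  30.1] 0.8
S [ 468.2 -102.    45. ] 1.0
J [495.3   5.5  85. ] 138.3 134.8
P [582.3  40.6  90. ] 133.7 94.4
S [ 468.7 -101.9   45. ] 124.3 -175.7
tray [518.07163913 284.51840877  20.        ]
rows cm [-4.817e+01 -5.266e+01 -5.000e-02] turn 32.4 | at [152.9 631.2 230.5] [-179.9   -0.   166.4] q [-1.4   0.63  0.04  1.52 -0.03  1.   -0.02] t 0.1 F [-0.8  0.2 -0.5] w 85.2
```

```bash
python3 -m inch '[[[-1,-1.1,0,0],[-3,-3.3,0,0],[-5,-5.5,0,0],[-7.5,-8.2,0,0],[-10,-11,0,0],[-12.5,-13.7,0,0],[-15,-16.4,0,0],[-17.5,-19.1,0,0]]]'
python3 -m inch '[[[-2.4,-2.7,0,0],[-4.8,-5.3,0,0],[-7.2,-8,0,0],[-9.6,-10.6,0,0],[-12,-13.2,0,0],[-14.4,-15.8,0,0],[-16.8,-18.4,0,0],[-18,-19.5,0,0]]]' 6.6
python3 -c "
from h import *
need([495.3,5.5,231],134.8)"
```

```text
clock: 0.77
eef_pos: [278.6, 403.0, 231.1]
tool_rot: [-3.141, -0.0, 2.904]
force: [0.7, -0.5, 1.1]
width: 85.2
gripper_force: 0.0
clock: 1.43
eef_pos: [408.6, 168.3, 231.3]
tool_rot: [-3.14, 0.001, 2.898]
force: [0.3, -0.8, 0.2]
width: 66.2
gripper_force: 0.0
rows cm [-12.33 -13.71   0.03] turn 31.3 | at [408.6 168.3 231.3] [-179.9    0.   166.1] q [-0.53  0.34  0.1   2.07 -0.04  0.74  0.92] t 1.4333 F [ 0.3 -0.8  0.2] w 66.2
```

```bash
python3 -m inch '[[[-1.8,-2,0,4],[-3.6,-4,0,8],[-5.4,-6,0,12],[-7.2,-8,0,16],[-9,-10,0,20],[-10.8,-12,0,25],[-12,-13.4,0,29],[-12.3,-13.7,0,31.3]]]' 7.4
python3 -m inch '[[[0,0,1.5,0],[0,0,3.5,0],[0,0,5.5,0],[0,0,7,0],[0,0,8,0],[0,0,8.5,0],[0,0,8.5,0]]]'
python3 - <<'E'
from h import *
need([495.3,5.5,28],134.8)
s=snap("side","pics/s1.png");t=snap("top","pics/t1.png")
a=np.hstack([cv2.resize(x,None,fx=2.6,fy=2.6) for x in (s[120:270,270:420],t[165:315,260:410])]);cv2.imwrite("pics/c1.png",a)
E
```

```text
clock: 2.1
eef_pos: [495.6, 7.1, 231.2]
tool_rot: [-3.141, 0.002, 2.349]
force: [-0.6, 0.1, 0.1]
width: 74.0
gripper_force: 0.0
clock: 2.68
eef_pos: [493.8, 11.0, 145.5]
tool_rot: [-3.14, -0.001, 2.357]
force: [-0.8, -0.3, 0.9]
width: 73.9
gripper_force: 0.0
rows cm [-0.49 -0.29 11.75] turn 0.3 | at [493.8  11.  145.5] [-1.799e+02 -1.000e-01  1.351e+02] q [-0.23  0.55  0.22  2.03 -0.21  0.58  0.92] t 2.6833 F [-0.8 -0.3  0.9] w 73.9
```

View pics/c1.png

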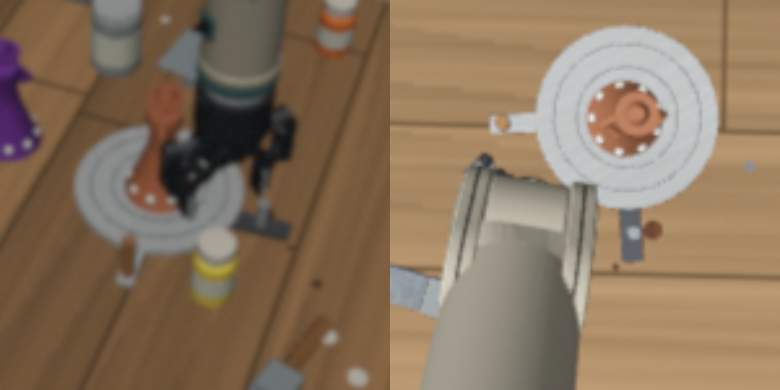

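The side crop shows the open gripper above the jar, with its cap at crop (217,240). The figure, peg and stop are untouched. I correct by about 5 mm and go down.

```bash
python3 -m inch '[[[-0.2,-0.1,1,0],[-0.5,-0.3,2.5,0],[-0.5,-0.3,3.7,0],[-0.5,-0.3,4.5,0],[-0.5,-0.3,4.5,0],[-0.5,-0.3,4.5,0]]]'
python3 -c "
from h import *
need([495.3,5.5,28],134.8)"
```

```text
clock: 3.28
eef_pos: [495.8, 5.2, 101.2]
tool_rot: [-3.141, -0.0, 2.357]
force: [0.2, 0.2, -0.1]
width: 73.9
gripper_force: 0.0
rows cm [ 0.06 -0.01  7.32] turn 0.3 | at [495.8   5.2 101.2] [-180.    -0.   135.1] q [-0.19  0.63  0.18  2.06 -0.23  0.47  0.95] t 3.2833 F [ 0.2  0.2 -0.1] w 73.9
```

```bash
python3 -m inch '[[[0,0,1,0],[0,0,2.4,0],[0,0,3.8,0],[0,0,5.2,0],[0,0,6.4,0],[0,0,7.2,0],[0,0,7.3,0],[0,0,7.3,0]]]'
python3 -c "
from h import *
need([495.3,5.5,28],134.8)"
```

```text
clock: 3.95
eef_pos: [495.8, 5.1, 28.1]
tool_rot: [-3.141, -0.0, 2.357]
force: [-0.1, 0.4, 0.1]
width: 73.8
gripper_force: 0.0
rows cm [ 0.06 -0.01  0.01] turn 0.3 | at [495.8   5.1  28.1] [-180.    -0.   135.1] q [-0.14  0.76  0.12  2.09 -0.27  0.3   0.98] t 3.95 F [-0.1  0.4  0.1] w 73.8
```

```bash
python3 -m inch '[[[0,0,0,0],[0,0,0,0],[0,0,0,0],[0,0,0,0],[0,0,0,0],[0,0,0,0],[0,0,0,0],[0,0,0,0]]]' 4.4
python3 -m inch '[[[0,0,-0.2,0],[0,0,-0.6,0],[0,0,-1.2,0],[0,0,-2,0],[0,0,-2.8,0],[0,0,-3.4,0],[0,0,-3.6,0],[0,0,-3.6,0]]]'
python3 -c "
from h import *
need([518,284.5,120],134.8)"
```

```text
clock: 4.62
eef_pos: [496.4, 5.2, 29.4]
tool_rot: [3.14, 0.001, 2.358]
force: [-1.2, 0.7, 5.8]
width: 48.4
gripper_force: 61.7
clock: 5.28
eef_pos: [496.4, 5.3, 65.2]
tool_rot: [3.14, 0.001, 2.358]
force: [-0.5, 0.5, -1.2]
width: 48.7
gripper_force: 62.0
rows cm [18.19 21.3  -5.48] turn 0.3 | at [496.4   5.3  65.2] [1.799e+02 1.000e-01 1.351e+02] q [-0.17  0.69  0.15  2.08 -0.25  0.39  0.97] t 5.2833 F [-0.5  0.5 -1.2] w 48.7
```

```bash
python3 -m inch '[[[0,0,-1,0],[0,0,-2.5,0],[0,0,-4,0],[0,0,-5.5,0],[0,0,-6.8,0],[0,0,-7.6,0],[0,0,-8,0],[0,0,-8,0]]]'
python3 -m inch '[[[0.6,0.7,0,0],[1.6,1.9,0,0],[2.9,3.4,0,0],[4.3,5,0,0],[5.7,6.7,0,0],[7.2,8.4,0,0],[8.6,10,0,0],[10,11.7,0,0]]]'
python3 -m inch '[[[1.4,1.6,0,0],[2.8,3.2,0,0],[4.2,4.9,0,0],[5.6,6.6,0,0],[6.8,8,0,0],[7.7,9,0,0],[8.2,9.6,0,0],[8.2,9.6,0,0]]]'
python3 - <<'E'
from h import *
need([518,284.5,120],134.8)
s=snap("side","pics/s2.png");t=snap("top","pics/t2.png")
a=np.hstack([cv2.resize(x,None,fx=2,fy=2) for x in (s[170:370,220:420],t[165:365,170:370])]);cv2.imwrite("pics/c2.png",a)
E
```

```text
clock: 5.95
eef_pos: [496.2, 5.3, 145.0]
tool_rot: [3.141, 0.001, 2.358]
force: [0.5, -0.8, -1.8]
width: 48.4
gripper_force: 62.2
clock: 6.62
eef_pos: [506.5, 160.4, 143.2]
tool_rot: [-3.139, -0.001, 2.358]
force: [0.1, -0.7, -2.0]
width: 48.3
gripper_force: 62.2
clock: 7.28
eef_pos: [516.6, 286.7, 143.5]
tool_rot: [-3.141, -0.001, 2.36]
force: [0.0, -0.5, -1.5]
width: 48.1
gripper_force: 62.2
rows cm [-0.25 -0.06  2.35] turn 0.4 | at [516.6 286.7 143.5] [-1.800e+02 -1.000e-01  1.352e+02] q [-0.72  0.67  0.27  1.78 -0.25  0.73  0.47] t 7.2833 F [ 0.  -0.5 -1.5] w 48.1
```

View pics/c2.png

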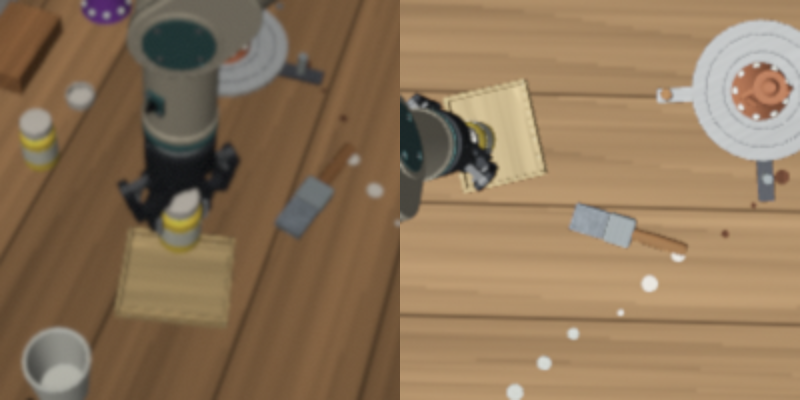

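The side crop shows the jar upright in the fingers, over the tray; the wheel, figure and peg are as they were. Lowering.

```bash
python3 -m inch '[[[-0.1,0,1.2,0],[-0.2,0,2.8,0],[-0.2,0,4.6,0],[-0.2,0,6.4,0],[-0.2,0,8,0],[-0.2,0,9.2,0],[-0.2,0,9.8,0],[-0.2,0,10,0]]]'
python3 -m inch '[[[0,0,0.1,0],[0,0,0.2,0],[0,0,0.3,0],[0,0,0.4,0],[0,0,0.5,0],[0,0,0.6,0],[0,0,0.65,0],[0,0,0.65,0]]]'
```

```text
clock: 8.05
eef_pos: [518.3, 281.8, 43.0]
tool_rot: [-3.139, -0.0, 2.356]
force: [0.9, 1.1, -1.4]
width: 48.2
gripper_force: 62.2
clock: 8.72
eef_pos: [518.8, 283.2, 37.8]
tool_rot: [-3.142, -0.0, 2.358]
force: [-0.7, -0.4, -0.3]
width: 48.2
gripper_force: 62.2
```

```bash
python3 -m inch '[[[0,0,0.05,0],[0,0,0.1,0],[0,0,0.15,0],[0,0,0.2,0],[0,0,0.2,0],[0,0,0.2,0]]]'
```

```text
clock: 9.22
eef_pos: [518.8, 283.1, 35.7]
tool_rot: [-3.141, -0.0, 2.358]
force: [0.2, -0.1, -0.8]
width: 48.9
gripper_force: 62.2
```

```bash
python3 -m inch '[[[0,0,0.05,0],[0,0,0.1,0],[0,0,0.15,0],[0,0,0.15,0]]]'; python3 -m inch '[[[0,0,0.05,0],[0,0,0.1,0],[0,0,0.1,0]]]'
```

```text
clock: 9.55
eef_pos: [518.9, 283.2, 35.4]
tool_rot: [3.141, -0.0, 2.357]
force: [-1.8, -0.8, 7.3]
width: 48.6
gripper_force: 63.3
clock: 9.8
eef_pos: [518.9, 283.2, 35.4]
tool_rot: [3.141, -0.001, 2.357]
force: [-4.1, -2.3, 15.4]
width: 48.8
gripper_force: 64.0
```

Contact. I ease off 1.5 mm of command, open the fingers and rise.

```bash
python3 -m inch '[[[0,0,-0.1,0],[0,0,-0.15,0],[0,0,-0.15,0]]]'; python3 -m inch '[[[0,0,0,0],[0,0,0,0],[0,0,0,0],[0,0,0,0],[0,0,0,0],[0,0,0,0]]]' 6.6
python3 -m inch '[[[0,0,-0.5,0],[0,0,-1.5,0],[0,0,-3,0],[0,0,-5,0],[0,0,-7,0],[0,0,-9,0],[0,0,-11,0],[0,0,-12,0]]]'
python3 - <<'E'
from h import *
w=np.array([592.7,-93.1]);p=np.array([582.3,40.6]);r=(p-w)/np.hypot(*(p-w));a=np.degrees(np.arctan2(r[1],r[0]));print(a)
need([582.3,40.6,155],a)
need([582.3,40.6,155],a+90)
E
```

```text
clock: 10.05
eef_pos: [519.0, 283.2, 35.4]
tool_rot: [3.141, -0.0, 2.357]
force: [-2.1, -1.0, 7.3]
width: 48.4
gripper_force: 62.9
clock: 10.55
eef_pos: [518.8, 283.1, 34.6]
tool_rot: [-3.141, -0.0, 2.357]
force: [-0.8, -0.2, -0.4]
width: 65.8
gripper_force: 0.0
clock: 11.22
eef_pos: [520.2, 283.6, 158.2]
tool_rot: [3.137, 0.001, 2.357]
force: [0.0, 0.8, -0.2]
width: 66.1
gripper_force: 0.0
94.44785814206224
rows cm [-21.56 -12.82   0.32] turn 40.6 | at [520.2 283.6 158.2] [1.797e+02 1.000e-01 1.351e+02] q [-0.72  0.65  0.28  1.77 -0.24  0.76  0.47] t 11.2167 F [ 0.   0.8 -0.2] w 66.1
rows cm [-21.56 -12.82   0.32] turn -49.4 | at [520.2 283.6 158.2] [1.797e+02 1.000e-01 1.351e+02] q [-0.72  0.65  0.28  1.77 -0.24  0.76  0.47] t 11.2167 F [ 0.   0.8 -0.2] w 66.1
```

```bash
python3 -m inch '[[[-1,-0.6,0,0],[-3,-1.8,0,3],[-5.5,-3.3,0,7],[-8.5,-5,0,12],[-11.5,-6.8,0,17],[-14.5,-8.6,0,23],[-17,-10.1,0,29],[-19,-11.3,0,35]]]' 5
python3 -m inch '[[[0,0,0,2],[0,0,0,4],[0,0,0,5.6],[0,0,0,5.6]]]'
python3 - <<'E'
from h import *
need([582.3,40.6,110],94.4)
s=snap("side","pics/s3.png");t=snap("top","pics/t3.png")
a=np.hstack([cv2.resize(x,None,fx=2,fy=2) for x in (s[140:360,230:430],t[140:360,190:390])]);cv2.imwrite("pics/c3.png",a)
E
```

```text
clock: 11.88
eef_pos: [573.2, 64.3, 154.1]
tool_rot: [-3.14, 0.002, 1.738]
force: [-0.3, 1.2, 0.2]
width: 50.0
gripper_force: 0.0
clock: 12.22
eef_pos: [572.8, 68.2, 154.0]
tool_rot: [-3.14, 0.0, 1.647]
force: [0.1, -0.3, 0.8]
width: 49.4
gripper_force: 0.0
rows cm [-2.82  0.73  4.4 ] turn -0.0 | at [572.8  68.2 154. ] [-179.9    0.    94.4] q [-0.45  0.66  0.45  1.81 -0.4   0.76  0.29] t 12.2167 F [ 0.1 -0.3  0.8] w 49.4
```

View pics/c3.png

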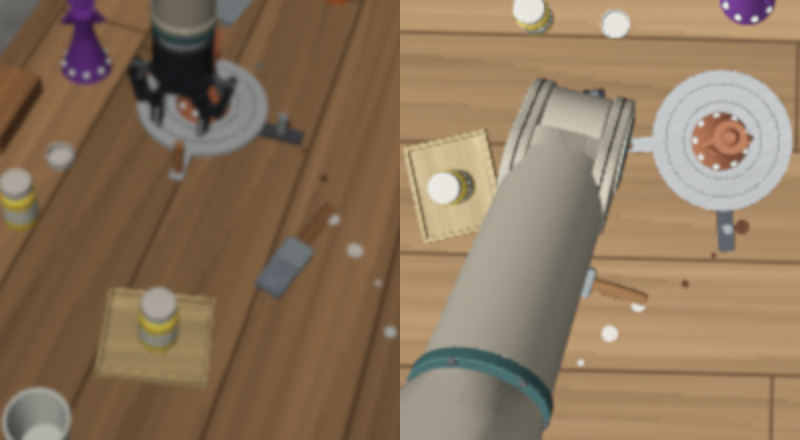

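The jar stands upright in the tray (side crop (158,318), top crop (443,187)). The peg at side crop (178,158) has not moved. I go above the peg.

```bash
python3 -m inch '[[[-0.5,0.2,0.4,0],[-1.2,0.4,1.2,0],[-2,0.6,2.2,0],[-2.6,0.7,3.2,0],[-2.8,0.7,3.8,0],[-2.8,0.7,3.9,0],[-2.8,0.7,3.9,0]]]' 4.4
python3 -c "
from h import *
need([582.3,40.6,52],94.4)"
```

```text
clock: 12.9
eef_pos: [582.1, 41.3, 114.8]
tool_rot: [-3.14, -0.0, 1.648]
force: [-1.0, -0.0, 0.7]
width: 43.9
gripper_force: 0.0
rows cm [-0.07  0.02  6.28] turn 0.0 | at [582.1  41.3 114.8] [-179.9   -0.    94.4] q [-0.37  0.72  0.41  1.82 -0.43  0.69  0.36] t 12.9 F [-1.  -0.   0.7] w 43.9
```

```bash
python3 -m inch '[[[0,0,0.6,0],[0,0,1.6,0],[0,0,2.8,0],[0,0,4,0],[0,0,5,0],[0,0,5.8,0],[0,0,6.2,0],[0,0,6.2,0]]]'
python3 -m inch '[[[0,0,0,0],[0,0,0,0],[0,0,0,0],[0,0,0,0],[0,0,0,0],[0,0,0,0]]]' 2.2
python3 - <<'E'
from h import *
need([582.3,40.6,52],94.4)
s=snap("side","pics/s4.png")
cv2.imwrite("pics/c4.png",cv2.resize(s[140:260,260:400],None,fx=4,fy=4,interpolation=cv2.INTER_CUBIC))
E
```

```text
clock: 13.57
eef_pos: [582.0, 41.4, 52.5]
tool_rot: [-3.14, 0.0, 1.649]
force: [-0.2, 0.1, 0.7]
width: 44.0
gripper_force: 0.0
clock: 14.07
eef_pos: [582.9, 41.6, 54.1]
tool_rot: [3.141, -0.0, 1.649]
force: [-1.6, 0.2, -1.3]
width: 22.0
gripper_force: 0.0
rows cm [-0.1  -0.06  0.21] turn 0.1 | at [582.9  41.6  54.1] [180.   -0.   94.5] q [-0.34  0.81  0.35  1.85 -0.48  0.57  0.4 ] t 14.0667 F [-1.6  0.2 -1.3] w 22.0
```

View pics/c4.png

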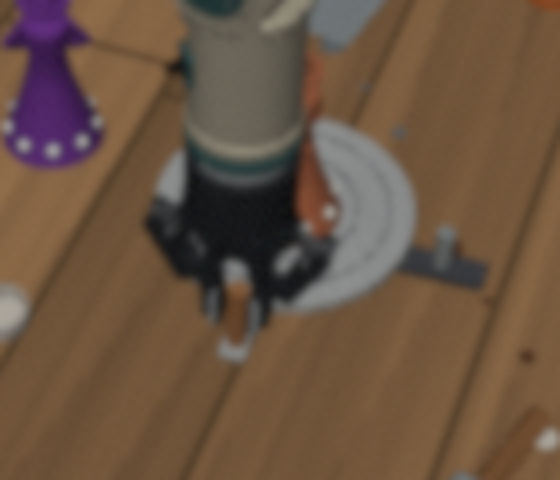

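The crop shows the peg at (238,312) between both fingers, with the figure and the wheel clear of the gripper. I cage the peg loosely and turn slowly along the arc.

```bash
python3 -m inch '[[[0,-0.05,0,-0.2],[0,-0.12,0,-0.5],[0,-0.24,0,-1],[0,-0.38,0,-1.6],[-0.01,-0.54,0,-2.3],[-0.02,-0.73,0,-3.1],[-0.03,-0.94,0,-4],[-0.05,-1.18,0,-5]]]' 2.0
python3 -m inch '[[[0,-0.24,0,-1],[-0.01,-0.47,0,-2],[-0.02,-0.71,0,-3],[-0.03,-0.94,0,-4],[-0.05,-1.18,0,-5],[-0.07,-1.41,0,-6],[-0.1,-1.65,0,-7],[-0.13,-1.88,0,-8]]]'
cat >> h.py <<'E'
def arc():
    s=sensors.read_state();w=np.array([592.7,-93.1]);r=s["eef_pos"][:2]-w
    print("radius",np.hypot(*r).round(1),"angle",np.degrees(np.arctan2(r[1],r[0])).round(1)%360,"yaw",np.degrees(s["tool_rot"][2]).round(1),"z",s["eef_pos"][2].round(1),"F",s["force"].round(1),"w",s["width"].round(1),"t",s["clock"],"q",s["qpos"].round(2))
E
python3 -c "
from h import *
arc()"
```

```text
clock: 14.78
eef_pos: [570.9, 40.1, 53.8]
tool_rot: [3.141, 0.0, 1.738]
force: [0.2, -0.1, 0.0]
width: 20.2
gripper_force: 0.5
clock: 15.45
eef_pos: [552.5, 35.6, 53.8]
tool_rot: [3.142, 0.0, 1.877]
force: [0.4, 0.1, -0.3]
width: 20.0
gripper_force: 0.5Traceback (most recent call last):
  File "<string>", line 3, in <module>
    arc()
    ~~~^^
  File "h.py", line 24, in arc
    print("radius",np.hypot(*r).round(1),"angle",np.degrees(np.arctan2(r[1],r[0])).round(1)%360,"yaw",np.degrees(s["tool_rot"][2]).round(1),"z",s["eef_pos"][2].round(1),"F",s["force"].round(1),"w",s["width"].round(1),"t",s["clock"],"q",s["qpos"].round(2))
                                                                                                                                                                                                     ^^^^^^^^^^^^^^^^
AttributeError: 'float' object has no attribute 'round'
```

```bash
sed -i 's/s\["width"\].round(1)/round(s["width"],1)/' h.py
python3 -m inch '[[[0,-0.24,0,-1],[-0.01,-0.47,0,-2],[-0.02,-0.71,0,-3],[-0.03,-0.94,0,-4],[-0.05,-1.18,0,-5],[-0.07,-1.41,0,-6],[-0.1,-1.65,0,-7],[-0.13,-1.88,0,-8]]]' |tail -4
python3 -m inch '[[[0,-0.24,0,-1],[-0.01,-0.47,0,-2],[-0.02,-0.71,0,-3],[-0.03,-0.94,0,-4],[-0.05,-1.18,0,-5],[-0.07,-1.41,0,-6],[-0.1,-1.65,0,-7],[-0.13,-1.88,0,-8]]]' |tail -3
python3 -c "
from h import *
arc()"
```

```text
tool_rot: [3.142, 0.0, 2.017]
force: [1.5, -0.6, -0.4]
width: 20.0
gripper_force: 0.4
force: [1.3, -0.6, -0.7]
width: 19.9
gripper_force: 0.4
radius 134.9 angle 123.4 yaw 123.6 z 53.8 F [ 1.3 -0.6 -0.7] w 19.9 t 16.7833 q [-0.21  0.73  0.18  2.02 -0.31  0.41  0.79]
```

```bash
python3 -m inch '[[[0,-0.24,0,-1],[-0.01,-0.47,0,-2],[-0.02,-0.71,0,-3],[-0.03,-0.94,0,-4],[-0.05,-1.18,0,-5],[-0.07,-1.41,0,-6],[-0.1,-1.65,0,-7],[-0.13,-1.88,0,-8]]]' |tail -3
python3 -m inch '[[[0,-0.24,0,-1],[-0.01,-0.47,0,-2],[-0.02,-0.71,0,-3],[-0.03,-0.94,0,-4],[-0.05,-1.18,0,-5],[-0.07,-1.41,0,-6],[-0.1,-1.65,0,-7],[-0.13,-1.88,0,-8]]]' |tail -3
python3 -m inch '[[[0,-0.24,0,-1],[-0.01,-0.47,0,-2],[-0.02,-0.71,0,-3],[-0.03,-0.94,0,-4],[-0.05,-1.18,0,-5],[-0.07,-1.41,0,-6],[-0.1,-1.65,0,-7],[-0.13,-1.88,0,-8]]]' |tail -3
python3 -c "
from h import *
arc()"
```

```text
force: [0.9, -0.1, 0.2]
width: 20.0
gripper_force: 0.4
force: [0.4, -0.8, 0.2]
width: 20.2
gripper_force: 0.4
force: [1.1, 0.9, 0.5]
width: 20.0
gripper_force: 0.4
radius 134.8 angle 147.4 yaw 147.6 z 53.8 F [1.1 0.9 0.5] w 20.0 t 18.7833 q [-0.06  0.7   0.06  2.13 -0.12  0.32  1.11]
```

```bash
python3 -m inch '[[[0,-0.24,0,-1],[-0.01,-0.47,0,-2],[-0.02,-0.71,0,-3],[-0.03,-0.94,0,-4],[-0.05,-1.18,0,-5],[-0.07,-1.41,0,-6],[-0.1,-1.65,0,-7],[-0.13,-1.88,0,-8]]]' |tail -3
python3 -m inch '[[[0,-0.24,0,-1],[-0.01,-0.47,0,-2],[-0.02,-0.71,0,-3],[-0.03,-0.94,0,-4],[-0.05,-1.18,0,-5],[-0.07,-1.41,0,-6],[-0.1,-1.65,0,-7],[-0.13,-1.88,0,-8]]]' |tail -3
python3 -m inch '[[[0,-0.24,0,-1],[-0.01,-0.45,0,-1.9],[-0.02,-0.64,0,-2.7],[-0.02,-0.8,0,-3.4],[-0.03,-0.94,0,-4],[-0.04,-1.06,0,-4.5],[-0.05,-1.15,0,-4.9],[-0.05,-1.18,0,-5]]]' |tail -3
python3 -c "
from h import *
arc()"
```

```text
force: [-0.1, 1.3, 0.2]
width: 20.3
gripper_force: 0.4
force: [0.3, 1.0, 0.2]
width: 20.3
gripper_force: 0.4
force: [1.2, 0.6, 0.7]
width: 20.3
gripper_force: 0.4
radius 134.7 angle 168.5 yaw 168.5 z 53.8 F [1.2 0.6 0.7] w 20.3 t 20.7833 q [ 0.1   0.68 -0.03  2.16  0.06  0.3   1.39]
```

```bash
python3 -m inch '[[[0,-0.12,0,-0.5],[0,-0.24,0,-1],[-0.01,-0.35,0,-1.5],[-0.01,-0.47,0,-2],[-0.01,-0.59,0,-2.5],[-0.02,-0.71,0,-3],[-0.03,-0.83,0,-3.5],[-0.03,-0.94,0,-4]]]' |tail -3
python3 -m inch '[[[0,-0.1,0,-0.4],[0,-0.2,0,-0.8],[-0.01,-0.3,0,-1.2],[-0.01,-0.4,0,-1.7],[-0.01,-0.5,0,-2.1],[-0.01,-0.6,0,-2.5],[-0.02,-0.65,0,-2.8],[-0.02,-0.7,0,-3]]]' |tail -3
python3 -c "
from h import *
arc()"
```

```text
force: [0.4, -0.3, -0.2]
width: 20.0
gripper_force: 0.4
force: [0.3, 1.6, 0.4]
width: 20.1
gripper_force: 0.5
radius 134.8 angle 175.4 yaw 175.5 z 53.8 F [0.3 1.6 0.4] w 20.1 t 22.1167 q [ 0.16  0.68 -0.06  2.16  0.12  0.3   1.49]
```

```bash
python3 -m inch '[[[0,-0.05,0,-0.2],[0,-0.1,0,-0.4],[0,-0.15,0,-0.6],[0,-0.2,0,-0.8],[0,-0.25,0,-1],[0,-0.25,0,-1]]]' |tail -3
python3 -m inch '[[[0,-0.05,0,-0.2],[0,-0.1,0,-0.4],[0,-0.15,0,-0.6],[0,-0.2,0,-0.8],[0,-0.2,0,-0.8]]]' |tail -3
python3 -c "
from h import *
arc()"
```

```text
force: [-0.8, 1.4, 0.1]
width: 20.2
gripper_force: 0.2
force: [0.4, 0.9, 0.4]
width: 20.3
gripper_force: 0.2
radius 134.8 angle 177.4 yaw 177.3 z 53.8 F [0.4 0.9 0.4] w 20.3 t 23.0333 q [ 0.17  0.68 -0.07  2.16  0.14  0.3   1.51]
```

```bash
python3 -m inch '[[[0,-0.05,0,-0.2],[0,-0.1,0,-0.4],[0,-0.15,0,-0.6],[0,-0.15,0,-0.6]]]' |tail -3
python3 -m inch '[[[0,-0.05,0,-0.2],[0,-0.1,0,-0.4],[0,-0.15,0,-0.6],[0,-0.15,0,-0.6]]]' |tail -3
python3 -c "
from h import *
arc()"
```

```text
force: [-0.3, 4.6, -0.5]
width: 19.8
gripper_force: 2.2
force: [-0.4, 8.0, -0.3]
width: 20.1
gripper_force: 4.1
radius 134.6 angle 177.6 yaw 178.6 z 53.8 F [-0.4  8.  -0.3] w 20.1 t 23.7 q [ 0.18  0.69 -0.07  2.16  0.15  0.3   1.53]
```

The tool is held at 177.6° with about 8 N along the arc, which matches the expected stop angle of 176.6°. I let go, rise and look.

```bash
python3 -m inch '[[[0,0,0,0],[0,0,0,0],[0,0,0,0],[0,0,0,0],[0,0,0,0],[0,0,0,0]]]' 4.6 | tail -3
python3 -m inch '[[[0,0,-0.4,0],[0,0,-1.2,0],[0,0,-2.4,0],[0,0,-4,0],[0,0,-6,0],[0,0,-8,0],[0,0,-10,0],[0,0,-12,0]]]'
python3 -m inch '[[[1,0,-0.5,0],[3,0,-0.5,0],[5,0,-0.5,0],[6.5,0,-0.5,0],[7,0,-0.5,0],[7,0,-0.5,0]]]'
python3 -m inch '[[[0,2,0,0],[0,5,0,0],[0,8,0,0],[0,11,0,0],[0,14,0,0],[0,17,0,0],[0,19,0,0],[0,20,0,0]]]' |head -2
python3 -m inch '[[[0,0,0,0],[0,0,0,0],[0,0,0,0]]]' |head -2
```

```text
force: [-0.6, -0.4, -0.0]
width: 45.9
gripper_force: 0.0
clock: 24.87
eef_pos: [457.8, -89.8, 175.5]
tool_rot: [-3.141, 0.0, 3.115]
force: [-0.2, -0.6, 0.2]
width: 46.5
gripper_force: 0.0
clock: 25.37
eef_pos: [386.2, -87.9, 178.8]
tool_rot: [-3.141, -0.002, 3.115]
force: [0.1, -0.2, 0.1]
width: 45.7
gripper_force: 0.0
clock: 26.03
eef_pos: [394.5, 115.7, 178.8]
clock: 26.28
eef_pos: [393.4, 110.5, 178.6]
```

Run:
```python
from h import *
s=snap("side","pics/s5.png");t=snap("top","pics/t5.png")
a=np.hstack([cv2.resize(s[140:340,270:400],None,fx=2.9,fy=2.9),cv2.resize(t[150:350,190:400],None,fx=2.0,fy=2.9)]);
a=np.vstack([cv2.resize(s[130:270,220:420],None,fx=2,fy=2),cv2.resize(t[150:290,190:390],None,fx=2,fy=2)]);cv2.imwrite("pics/c5.png",a)
```

```text
(no output)
```

View pics/c5.png

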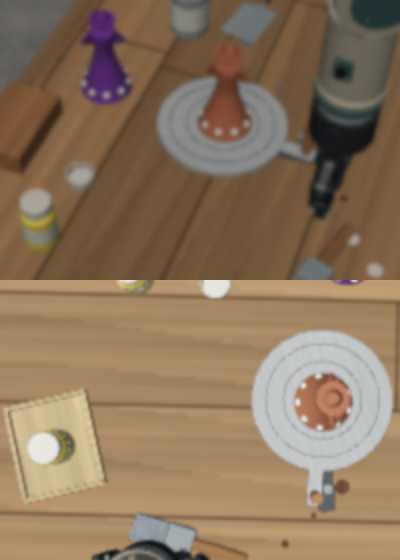

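The figure stands in the middle of the wheel, the jar is upright in the tray, and the arm lies against the post: peg at crop (316,497), post at (328,489). One numeric check of the stop angle, without using more time.

Run:
```python
from h import *
w=plane("top",(350.9,210.1),35)
p=plane("top",(190+316/2,150+217/2),90);r=p-w
print(p.round(1),np.hypot(*r[:2]),np.degrees(np.arctan2(r[1],r[0]))%360,"expected 176.6")
need([393,110,179])
```

```text
[461.  -82.9  90. ] 132.00085797702596 175.7717107390304 expected 176.6
rows cm [ 0.04 -0.04 -0.03] turn 0 | at [393.4 110.4 178.7] [-180.    -0.   178.3] q [-0.24  0.38 -0.13  2.21  0.1   0.55  1.09] t 26.3833 F [ 0.2 -0.  -0.2] w 46.1
```

```bash
python3 -c "
from cell import order
print(order.finish_job())"
```

```text
the job is handed in; nothing more can be done
None
```

The job is handed in at about 26 s: the jar stands upright in the tray, the wheel is turned against the stop post with the figure still standing in the middle, and the gripper has let go and moved clear.

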